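# Weigh the test block on the spring balance

## Task

Lift the conical flask off the pan of the spring balance and stand it upright, fully on the round cork mat. Then weigh the aluminium block: tip the standing block over so that the face with the red disc is up, and lay it like that, centred, on the balance pan, gently so that the pan never hits its bottom stop. Do not tip the flask or disturb the other things on the table.

Things in the scene. Friction and masses are not known exactly. Their poses are not given: they have to be found in the camera images.
- balance: grey top-pan spring balance, fixed to the table. Origin on the table right below the pan's centre. Base 220 (x) x 160 (y) mm, from x = -75 to +145 mm, 45 mm high. Behind the pan, at its +x end, stands a dial head 140 mm wide (y), from x = 95 to 145 mm, up to 158 mm above the table
- pan_top (a point): centre of the upper face of the round steel pan, 130 mm across, 5 mm thick, with two engraved rings; 75 mm above the table when empty. z up
- pan (a joint): how far the pan is pressed down, m: 0 empty, bottom stop at 0.032. Damped spring of 500 N/m that already carries the empty pan: the flask sinks it about 1 mm, the block about 8 to 15 mm
- block: loose aluminium block 50 x 50 x 90 mm, about 0.45 to 0.8 kg. At the start it stands on end; its 90 mm length is its z axis. Origin at the centre of the end face it stands on at the start. Its +x face (50 x 90 mm) bears a flat red disc 32 mm across; at the start that face looks sideways, within about 70 degrees of straight toward the robot (-x). A push high on that face tips the block over its far lower edge
- block_center (a point): centre of the block, same axes as the block: +x points out of the face with the red disc
- flask: loose conical glass flask, 63 mm across the bottom, 105 mm high, about 0.085 kg, at the start standing on the balance pan. Origin at the centre of its underside, z up. Grasp it at the neck, 22 mm wide, from 61 to 105 mm above the origin (the physical neck is square, sides along the flask's x and y)
- cork_mat: round brown cork mat, 130 mm across, 6 mm thick, fixed to the table. Origin at the centre of its underside
- dropper_red: loose brown dropper bottle with a red rubber bulb, 31 mm across, 90 mm high, bystander that stands close beside the block; origin at the centre of its underside
- dropper_black: loose brown dropper bottle with a black rubber bulb, 33 mm across, 98 mm high, bystander; origin at the centre of its underside
- blue_cap_bottle: loose glass bottle with blue screw cap, 64 mm across, 131 mm high, bystander; origin at the centre of its underside
- beaker: loose glass beaker, 76 x 82 mm, 95 mm high, bystander; origin at the centre of its underside
- wash_bottle: loose wash bottle with red cap and bent spout, 58 x 82 mm, 182 mm high, bystander; origin at its underside
- timer: loose round kitchen-type timer with black knob, 64 mm across, 47 mm high, bystander; origin at the centre of its underside

How it is judged:
By the outcome, as a careful person would: the job done as asked, in the order asked, and still so for the second after the job is handed in, with the robot touching nothing.
It also fails if it takes over 64 s, if anything falls off the work surface, if the arm or the gripper's body presses on something with over 40 N, if the wrist force passes 120 N, or if a joint passes its speed limit or range.

## Robot

A 7-joint arm with a two-finger parallel gripper is mounted at the origin on a cart in front of the work surface, level with it; the furniture and walls round the work are solid. World frame = base frame: x ahead of the robot, y to its left, z up, the work surface at z = 0. Lengths are in mm, angles in rad, forces in N, time in s.
With the tool pointing down it reaches from about 400 to 875 mm from the base axis. Payload 19.3 kg.
Tool frame: the origin (TCP) lies at the very end of the fingers, on their centre line; the grasp point (between the pads) lies 19 mm behind it (grip_point_offset is the z of the grasp point in the tool frame, in mm); z points along the fingers, y is the line along which they close (so a half turn about z gives the same grasp; the last joint's range is limited). The gripper opens to 85 mm and grips with 20 to 120 N. Pads are 22 mm wide; open, the fingers measure 114 mm over their backs; the gripper's body (76 mm by 85 mm) begins 54 mm behind the grasp point. The pads swing forward as they close: fully open they stand 13 mm farther back than shut.
Start: joints at [1.097, 0.521, -0.036, 1.599, 0.021, 1.021, -0.113], TCP at [245.544, -574.736, 194.491] pointing down, gripper open.
Joint ranges: [-2.91, 2.91], [-0.3, 2.13], [-1.5, 1.42], [0.17, 2.43], [-1.26, 4.41], [0.16, 1.93], [-2.52, 2.52]. Speed limits (rad/s): [1.89, 1.89, 2.39, 2.39, 3.01, 3.01, 3.01].

## Interface

Orientations are given as a 3x3 rotation matrix whose columns are the frame's x, y, z axes.
In Python, from workcell import movep, movel, goto_joints, open_gripper, clamp, wait, inverse_kinematics, read_state, camera, PlanningError, finish_job, grip_point_offset gives the robot as it stands. Calls block until the motion is done:
- movep(position, orientation): joint-space move of the TCP to a pose.
- movel(position, frame=None, max_speed=150, guard=None): straight line of the TCP; frame=None keeps the orientation; max_speed is the mean speed in mm/s. With guard (N) it stops when the force on the tool has changed by that much, and returns True; else False.
- goto_joints(angles): joint-space move.
- open_gripper() and clamp(): open the fingers fully, or close them until they stop; the grip force is fixed at half the most.
- wait(seconds).
- inverse_kinematics(position, orientation): joint angles nearest the present ones, or None.
- read_state(): the state.
- camera(name): name is "scene" or "top" or "wrist"; returns a dict with "image" (400x640x3 uint8, blue, green, red), "range_z" (400x640 float32, mm along the optical axis (not along the pixel's ray), 0 where there is no reading), "fx", "fy", "cx", "cy" (pixels), "dist_coeffs" ([k1, k2, p1, p2, k3] as OpenCV has them; the pictures are not rectified), "cam_to_world" (4x4, takes a point from camera to world coordinates). Camera axes: x right, y up, looking along -z (the intrinsics and any distortion apply to the point x, -y, -z); pixel columns grow to the right and rows downward; lengths in mm; the calibration is good to about 2 mm. A picture is of the moment at which its call begins.
A pose or a line that the arm cannot do raises PlanningError and nothing moves.
- finish_job(): hands the job in; it is judged then, once.
The state is a dict: "time": time; "qpos": joint angles; "qvel": joint speeds; "joint_efforts": joint torques, N m; "eef_pos": TCP position; "tool_rot": TCP orientation; "ft_force": force on the tool from outside, world axes, zero at the start; "torque": the same for the moment, N m; "finger_gap": finger opening in mm; "gripper_force": force on a finger pad.
Only numpy, scipy, OpenCV 4.12 (cv2) and the standard library are available. Lean on these libraries where they do the work, as an engineer would, in place of code of your own. Each camera call takes 0.05 s, during which the arm holds its last target. There are 200 camera calls.

## Working session

There is one attempt and no reset: what is moved stays moved. The work goes in short steps, each a Python script; the robot and the scene stay as the last script left them, time stands still between calls to the robot, and variables do not carry over. Pictures are saved under pics/ and viewed, at most 10 in all, crops included, and the job is handed in when it is done.

```bash
ls; mkdir -p pics; cat > h.py <<'E'
import numpy as np, cv2
from workcell import *
def cloud(c):
    h,w=c["range_z"].shape
    u,v=np.meshgrid(np.arange(w),np.arange(h))
    K=np.array([[c["fx"],0,c["cx"]],[0,c["fy"],c["cy"]],[0,0,1.]])
    p=cv2.undistortPoints(np.stack([u,v],-1).reshape(-1,1,2).astype(np.float64),K,np.array(c["dist_coeffs"])).reshape(h,w,2)
    z=c["range_z"].astype(float)
    P=np.stack([p[...,0]*z,-p[...,1]*z,-z],-1)
    M=np.array(c["cam_to_world"])
    W=P@M[:3,:3].T+M[:3,3]; W[z<=0]=np.nan
    return W
def down(yaw):  # tool y (closing) axis at angle yaw in world
    y=np.array([np.cos(yaw),np.sin(yaw),0]); z=np.array([0,0,-1.]); return np.stack([np.cross(y,z),y,z],1)
E
python3 - <<'E'
from h import *
s=read_state(); print(s["time"],s["eef_pos"],s["finger_gap"],grip_point_offset)
for n in("scene","top"):
    c=camera(n); cv2.imwrite(f"pics/{n}0.png",c["image"]); np.savez(f"{n}0.npz",**c)
    print(n,np.round(c["cam_to_world"],2).tolist(),c["fx"],c["dist_coeffs"])
E
```

```text
pics
0.0 [ 245.3867504  -574.42410873  193.94687126] 85.43696947970763 -18.700000000000003
scene [[-0.53, 0.56, -0.64, -384.25], [-0.85, -0.35, 0.39, 693.35], [-0.0, 0.75, 0.67, 1063.91], [0.0, 0.0, 0.0, 1.0]] 512.6590753529379 [-0.10782566  0.          0.          0.          0.        ]
top [[-0.03, 1.0, -0.06, 471.76], [-1.0, -0.03, -0.0, 105.57], [-0.0, 0.06, 1.0, 1680.78], [0.0, 0.0, 0.0, 1.0]] 519.396218177337 [-0.15129741  0.          0.          0.          0.        ]
```

View pics/scene0.png

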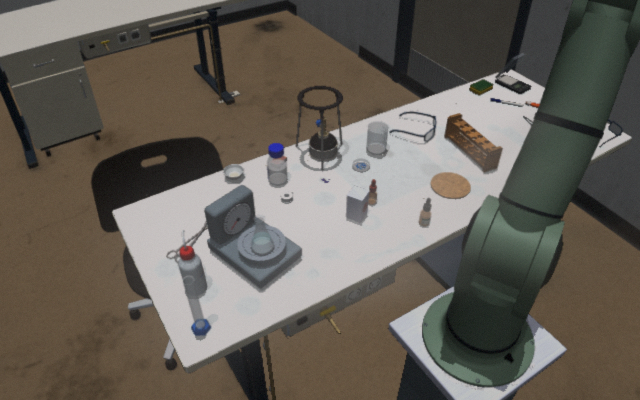

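View pics/top0.png

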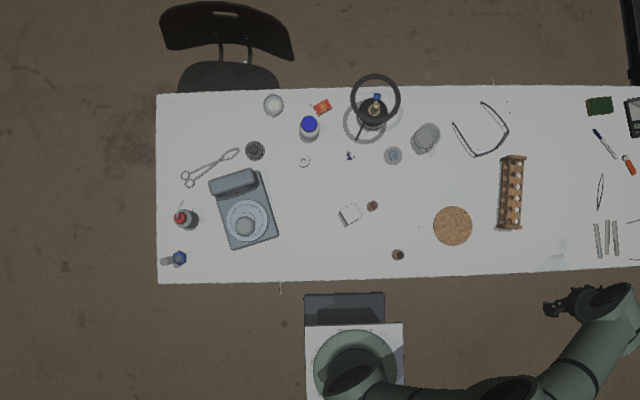

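The scene view shows the balance with the flask on its pan (265,240), the block (357,203) with the red dropper right behind it (373,190), and the mat (450,185). In the top view the pan is at (247,220), the block at (350,214), the red dropper at (372,206), the black dropper at (398,254) and the mat at (452,226).

```bash
cat > m.py <<'E'
from h import *
np.set_printoptions(suppress=True,precision=1)
L=lambda n:dict(np.load(n+"0.npz"))
T,S=L("top"),L("scene"); WT,WS=cloud(T),cloud(S)
def box(W,x0,x1,y0,y1,z0,z1): 
    return (W[...,0]>x0)&(W[...,0]<x1)&(W[...,1]>y0)&(W[...,1]<y1)&(W[...,2]>z0)&(W[...,2]<z1)
def st(n,m,W):
    P=W[m]
    if len(P)<3: print(n,len(P)); return
    r=cv2.minAreaRect(P[:,:2].astype(np.float32)); print(n,len(P),"med",np.median(P,0),"rect",np.round(r[0],1),np.round(r[1],1),round(r[2],1))
for nm,(u,v) in dict(pan=(247,220),block=(350,214),red=(372,206),black=(398,254),mat=(452,226),timer=(255,150),bluecap=(309,125),beaker=(425,138),wash=(186,217)).items(): print(nm,WT[v,u])
for n,W,C in(("top",WT,T),("scene",WS,S)):
    print("==",n)
    p=WT[214,350]; b=box(W,p[0]-60,p[0]+60,p[1]-45,p[1]+60,80,110); st("blocktop",b&(W[...,2]<98),W)
    p=WT[226,452]; hsv=cv2.cvtColor(C["image"],cv2.COLOR_BGR2HSV)
    st("mat",box(W,p[0]-90,p[0]+90,p[1]-90,p[1]+90,-5,20)&(hsv[...,1]>80),W)
    p=WT[220,247]
    st("pan",box(W,p[0]-100,p[0]+100,p[1]-100,p[1]+100,66,82),W)
    st("base",box(W,p[0]-160,p[0]+200,p[1]-160,p[1]+160,35,53),W)
    st("flasktop",box(W,p[0]-70,p[0]+70,p[1]-70,p[1]+70,135,200),W)
    st("head",box(W,p[0]+50,p[0]+200,p[1]-100,p[1]+150,120,165),W)
    p=WT[206,372]; st("red",box(W,p[0]-30,p[0]+30,p[1]-25,p[1]+20,20,110),W)
    red=((hsv[...,0]<8)|(hsv[...,0]>172))&(hsv[...,1]>120)&(hsv[...,2]>60)
    p=WT[214,350]; q=red&box(W,p[0]-60,p[0]+60,p[1]-80,p[1]+60,5,120); st("redpix",q,W)
E
python3 m.py
python3 - <<'E'
import cv2
a=cv2.imread('pics/scene0.png')[150:290,190:490]; cv2.imwrite('pics/c1.png',cv2.resize(a,None,fx=2.66,fy=2.66,interpolation=2))
E
```

```text
pan [494.5 320.  113.1]
block [504.9   6.6  87.8]
red [528.4 -64.4  62.7]
black [ 377.  -139.8   71.2]
mat [ 457.9 -329.6    6.9]
timer [716.7 299.1  49.3]
bluecap [775.6 124.6 132.5]
beaker [ 748.2 -252.5    6.7]
wash [507.9 504.1 125.3]
== top
blocktop 262 med [507.9   4.7  90.4] rect [507.9   4.9] [49.9 49.8] 29.1
mat 1127 med [ 459.7 -331.     6. ] rect [ 459.7 -331.2] [124.5 120.7] 87.5
pan 1024 med [506.3 320.7  74.7] rect [508.7 331.2] [158.8 130.1] 14.3
base 1373 med [538.3 318.1  45.1] rect [528.1 337.4] [220.4 162.4] 15.8
flasktop 81 med [477.  330.  169.7] rect [477.9 331.8] [29.  31.1] 41.7
head 832 med [607.9 356.4 156.5] rect [609.2 358.9] [ 53.7 139.5] 15.3
red 78 med [530.5 -65.2  60.4] rect [531.9 -67.2] [29.2 27.3] 18.4
redpix 0
== scene
blocktop 236 med [505.    8.1  87.7] rect [507.7   6.5] [52.4 56.3] 30.7
mat 730 med [ 456.2 -329.7    4.6] rect [ 458.  -329.2] [122.1 125.1] 45.3
pan 1019 med [492.9 344.6  72.7] rect [514.3 333.6] [170.  129.8] 17.4
base 1559 med [465.4 371.1  43.2] rect [525.4 337.3] [218.3 160.9] 16.0
flasktop 208 med [471.3 335.6 158.9] rect [476.1 334.8] [30.4 34.2] 57.7
head 1060 med [594.9 367.6 152.6] rect [605.7 360.9] [ 55.  139.2] 15.2
red 137 med [525.6 -63.5  51.1] rect [526.5 -65.8] [23.8 23.9] 57.4
redpix 0
```

View pics/c1.png

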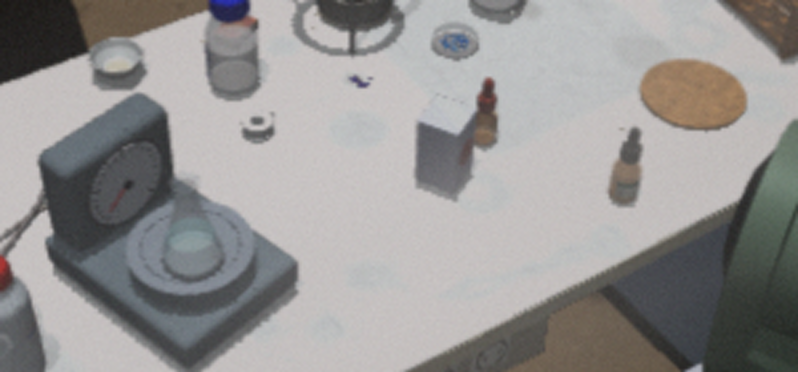

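The block's red face is the narrow right-hand one, so its normal is about 209° in world. The balance yaw is about 15.5° with the pan centre near (493,328), and the flask is at about (477,332). Next I'll look from the wrist above the flask to get the neck's yaw.

```bash
python3 - <<'E'
from h import *
s=read_state(); p=s["eef_pos"]
movel([p[0],p[1],320],max_speed=250)
for d in (15.5,105.5,-74.5,195.5): 
    q=inverse_kinematics([470,332,300],down(np.radians(d))); print(d,None if q is None else np.round(q,2))
try: movep([470,332,300],down(np.radians(105.5)))
except PlanningError as e: print(e); movep([470,332,300],down(np.radians(15.5)))
c=camera("wrist"); cv2.imwrite("pics/w1.png",c["image"]); np.savez("wrist0.npz",**c)
print(read_state()["time"],read_state()["ft_force"],np.round(c["cam_to_world"],2).tolist())
W=cloud(c);np.set_printoptions(suppress=True,precision=1)
for z0,z1 in((66,82),(165,185),(35,52),(140,165)):
    m=(W[...,2]>z0)&(W[...,2]<z1); P=W[m]; 
    if len(P)>5: print(z0,len(P),np.median(P,0),cv2.minAreaRect(P[:,:2].astype(np.float32)))
E
```

```text
15.5 [-0.02  0.51 -1.03  1.56  0.45  1.33 -0.84]
105.5 [ 0.01  0.54 -1.1   1.56  0.49  1.35  0.7 ]
-74.5 [ 0.05  0.57 -1.18  1.56  0.54  1.38 -2.49]
195.5 [ 0.08  0.62 -1.27  1.56  0.59  1.41  2.18]
4.0667 [ 0.21541053  1.04060317 -0.08554151] [[-0.27, -0.92, -0.27, 403.22], [0.96, -0.25, -0.07, 311.99], [-0.0, -0.28, 0.96, 478.06], [0.0, 0.0, 0.0, 1.0]]
66 6165 [511.  308.1  72.7] ((614.4678955078125, 200.81175231933594), (708.9441528320312, 493.3692626953125), 89.58968353271484)
165 1168 [394.4 546.5 175.5] ((612.9930419921875, 252.68572998046875), (161.69427490234375, 793.0120849609375), 33.717613220214844)
35 6826 [517.3 299.4  43.4] ((620.5623779296875, 199.10482788085938), (710.5801391601562, 510.91015625), 89.13610076904297)
140 5111 [600.7 363.  155.1] ((633.4661865234375, 262.77496337890625), (178.85108947753906, 800.4411010742188), 39.4267463684082)
```

View pics/w1.png

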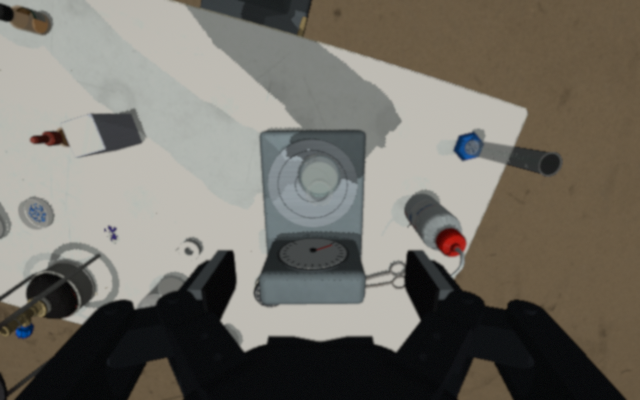

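The wrist view shows the balance square in the image, with the pan centre near (312,183), the flask neck near (322,178) and the wash bottle at (435,225). I'll crop in on the neck and measure the pan and flask more precisely.

```bash
python3 - <<'E'
from h import *
c=dict(np.load("wrist0.npz")); W=cloud(c);np.set_printoptions(suppress=True,precision=1)
near=np.hypot(W[...,0]-477,W[...,1]-332)<55
for z0,z1 in((70,80),(120,140),(140,160),(160,190)):
    P=W[near&(W[...,2]>z0)&(W[...,2]<z1)]
    if len(P)>5: print(z0,len(P),np.median(P,0),cv2.minAreaRect(P[:,:2].astype(np.float32)))
b=(np.hypot(W[...,0]-510,W[...,1]-335)<140)
for nm,z0,z1 in(("pan",66,80),("base",38,52),("balance all",35,170)):
    m=b&(W[...,2]>z0)&(W[...,2]<z1); n,l,s,ce=cv2.connectedComponentsWithStats(m.astype(np.uint8)); k=1+s[1:,4].argmax(); P=W[l==k]
    print(nm,len(P),cv2.minAreaRect(P[:,:2].astype(np.float32)))
    if nm=="pan":
        d=P[P[:,0]<493]; hull=cv2.convexHull(d[:,:2].astype(np.float32))[:,0]
        A=np.c_[2*hull,np.ones(len(hull))]; s_=np.linalg.lstsq(A,(hull**2).sum(1),rcond=None)[0]; print("circle",s_[:2],np.sqrt(s_[2]+s_[0]**2+s_[1]**2))
a=c["image"][120:240,240:400]; cv2.imwrite('pics/c2.png',cv2.resize(a,None,fx=5,fy=5,interpolation=2))
E
```

```text
70 2351 [473.8 320.9  72.7] ((482.774658203125, 329.9914855957031), (109.45028686523438, 97.53288269042969), 72.34458923339844)
120 311 [467.9 326.3 129.6] ((475.07049560546875, 329.7635803222656), (31.35991096496582, 40.652286529541016), 16.836599349975586)
140 193 [471.5 329.  148.2] ((477.41290283203125, 330.60894775390625), (26.264814376831055, 25.46133041381836), 53.87422180175781)
160 327 [485.7 332.2 174.7] ((480.3919372558594, 331.2088928222656), (27.300312042236328, 27.045818328857422), 14.504623413085938)
pan 4370 ((497.35845947265625, 325.4654541015625), (128.95855712890625, 127.05236053466797), 16.835193634033203)
circle [493.7 325.6] 61.25439864066962
base 4903 ((524.807861328125, 333.48187255859375), (207.08306884765625, 157.66302490234375), 15.777883529663086)
balance all 16885 ((529.5354614257812, 334.6256103515625), (217.00111389160156, 159.35549926757812), 15.684565544128418)
```

View pics/c2.png

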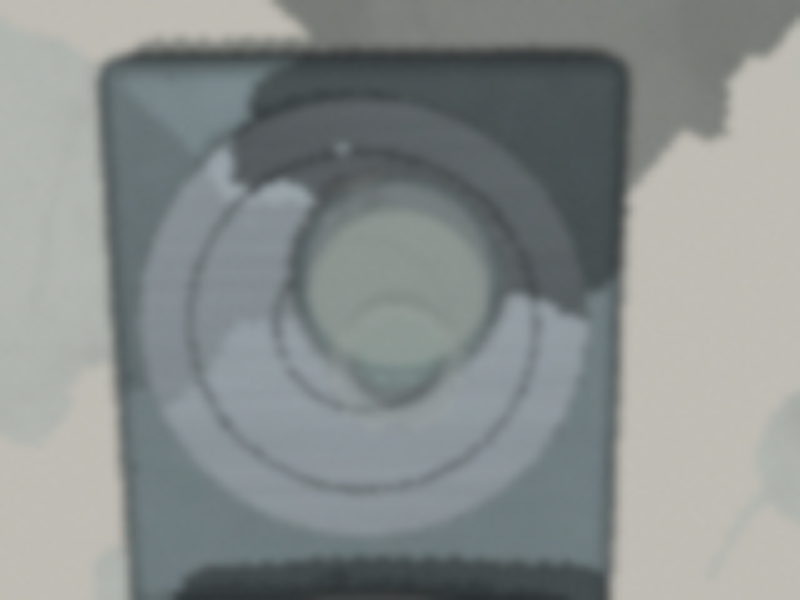

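Neck axis is near (478,331) and the rim near z 175, as expected. The square's yaw isn't visible, so I'll grasp with the balance's yaw and check the finger gap.

```bash
python3 - <<'E'
from h import *
movel([478,331,142],max_speed=150)
f0=read_state()["ft_force"]
clamp(); s=read_state(); print(s["time"],s["finger_gap"],s["gripper_force"],s["ft_force"]-f0,s["eef_pos"])
E
```

```text
6.0417 0.22179989069767023 1.0263137109217269 [1.16401994 0.5248297  2.07821266] [478.04365865 331.15171486 142.10191592]
```

The gripper closed on nothing, so I'll look.

```bash
python3 - <<'E'
from h import *
c=camera("wrist"); S=camera("scene"); np.savez("scene1.npz",**S)
a=np.vstack([cv2.resize(c["image"][80:400,80:560],(720,320)) , cv2.resize(S["image"][170:290,180:420],(720,280))])[:600]
cv2.imwrite("pics/w2.png",a)
E
```

```text
(no output)
```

View pics/w2.png

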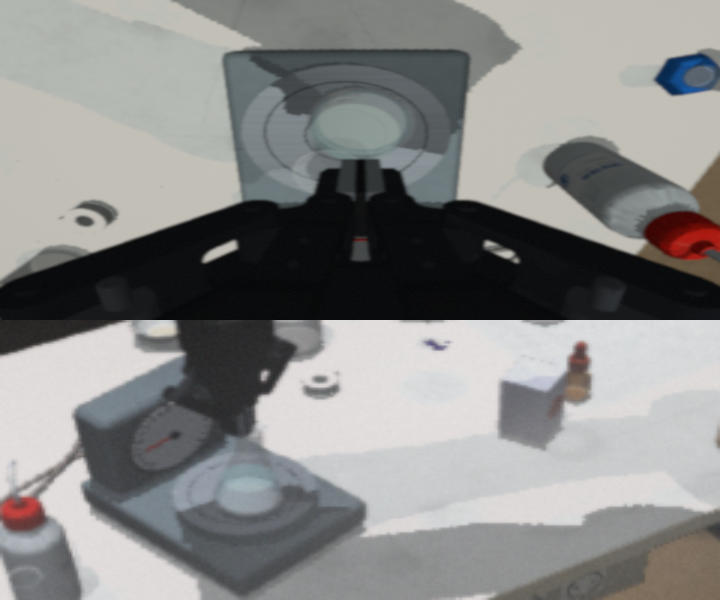

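The flask still stands, but the fingers are shut behind the neck on the dial side. I'll raise the arm and remeasure the flask from several views.

```bash
python3 - <<'E'
from h import *
np.set_printoptions(suppress=True,precision=1)
movel([478,331,230],max_speed=200); open_gripper()
movel([440,331,300],max_speed=200)
cs={n:camera(n) for n in("wrist","scene","top")}
for n,c in cs.items():
    np.savez(n+"2.npz",**c); W=cloud(c); near=np.hypot(W[...,0]-470,W[...,1]-330)<62
    for z0,z1 in((85,100),(100,120),(120,140),(140,160),(160,172),(172,190)):
        P=W[near&(W[...,2]>z0)&(W[...,2]<z1)]
        if len(P)>5: r=cv2.minAreaRect(P[:,:2].astype(np.float32)); print(n,z0,len(P),P.min(0),P.max(0),r)
print(read_state()["time"],read_state()["eef_pos"])
a=np.hstack([cv2.resize(cs["wrist"]["image"][100:220,260:380],(400,400),interpolation=2),cv2.resize(cs["scene"]["image"][200:270,225:295],(400,400),interpolation=2)])
cv2.imwrite("pics/w3.png",a)
E
```

```text
wrist 85 301 [449.9 301.1  85. ] [504.8 360.5  99.9] ((475.27398681640625, 329.9407653808594), (51.404788970947266, 60.676536560058594), 11.189720153808594)
wrist 100 487 [454.  305.2 100. ] [502.5 356.9 119.9] ((478.1626892089844, 330.112548828125), (47.93853759765625, 50.18914031982422), 49.67832565307617)
wrist 120 341 [459.8 310.8 120. ] [499.  351.4 140. ] ((479.499755859375, 330.1836242675781), (38.48379898071289, 40.16717529296875), 15.857699394226074)
wrist 140 240 [465.3 316.5 140. ] [493.1 345.9 159.8] ((478.8252258300781, 330.5293273925781), (27.187469482421875, 28.476253509521484), 52.45512771606445)
wrist 160 113 [468.3 320.2 160. ] [491.4 341.9 172. ] ((479.7309875488281, 330.9642028808594), (22.899330139160156, 20.474231719970703), 15.374427795410156)
wrist 172 236 [465.9 317.  172. ] [494.4 345.2 179. ] ((480.0320129394531, 331.343017578125), (28.264707565307617, 27.815174102783203), 76.73710632324219)
scene 85 128 [445.5 306.   85. ] [494.3 366.1  99.8] ((464.10418701171875, 339.8157653808594), (60.18262481689453, 39.735904693603516), 66.4921875)
scene 100 148 [447.7
[... 844 characters left out ...]
042969), (60.17696762084961, 32.66095733642578), 85.4549331665039)
top 100 78 [467.8 306.1 101.2] [501.3 354.9 119.2] ((485.4481506347656, 330.0716857910156), (33.61842346191406, 48.21965026855469), 4.870764255523682)
top 120 36 [470.2 312.5 120.1] [497.9 345.6 139.6] ((486.3196716308594, 325.14013671875), (38.65306091308594, 17.59656524658203), 49.87448501586914)
top 140 24 [464.7 316.4 140.3] [491.6 344.  158. ] ((478.9853210449219, 329.11981201171875), (23.35850715637207, 23.63881492614746), 58.911338806152344)
top 172 28 [465.  319.  172.4] [491.3 346.7 186.1] ((479.73785400390625, 332.58648681640625), (28.22410011291504, 21.657196044921875), 65.65180969238281)
8.2167 [440.1 330.6 299.2]
```

View pics/w3.png

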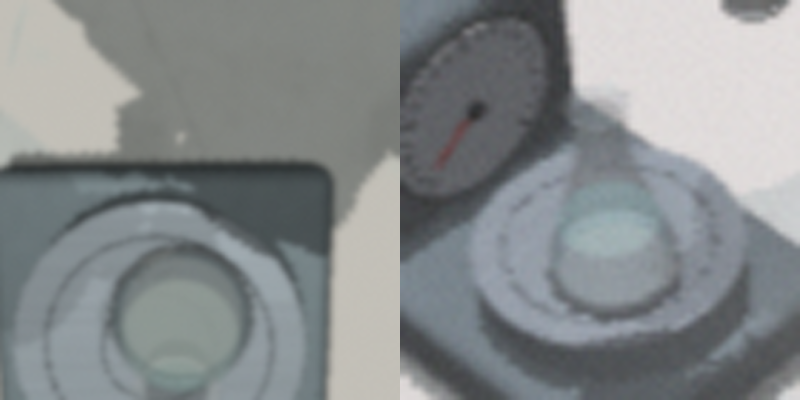

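```bash
python3 - <<'E'
from h import *
np.set_printoptions(suppress=True,precision=1)
c=dict(np.load("scene1.npz")); W=cloud(c); g=c["image"].max(2)
for u,v in((260,205),(260,210),(258,214),(260,216),(260,218),(260,221),(255,214)): print(u,v,W[v,u],c["image"][v,u])
m=(g<60)&(np.hypot(W[...,0]-478,W[...,1]-331)<40)&(W[...,2]>120); P=W[m]; 
for z in range(130,260,10):
    Q=P[(P[:,2]>=z)&(P[:,2]<z+10)]
    if len(Q): print(z,len(Q),Q.mean(0))
M=np.array(c["cam_to_world"])
def proj(p):
    q=np.linalg.inv(M)@np.r_[p,1]; K=np.array([[c["fx"],0,c["cx"]],[0,c["fy"],c["cy"]],[0,0,1.]])
    return cv2.projectPoints(np.array([[q[0],-q[1],-q[2]]]),np.zeros(3),np.zeros(3),K,c["dist_coeffs"])[0].ravel()
print(proj([478,331,142]),proj([478,331,178]),proj([479,331,74]))
s=read_state(); print(s["tool_rot"],s["finger_gap"])
E
```

```text
260 205 [473.2 328.7 223.5] [45 43 45]
260 210 [469.3 331.7 211.4] [70 67 66]
258 214 [467.1 339.1 203.4] [52 48 50]
260 216 [469.5 333.4 191.8] [77 75 70]
260 218 [467.  335.  187.8] [73 69 67]
260 221 [472.9 333.4 171.8] [123 118 113]
255 214 [471.2 345.2 203.2] [49 47 48]
180 7 [475.2 342.4 187.4]
190 13 [473.4 343.4 195.3]
200 14 [471.  343.3 204.3]
210 14 [468.6 339.  214.4]
220 46 [468.1 334.7 225.7]
230 77 [470.  336.6 233.9]
240 68 [469.  328.4 245. ]
250 53 [468.3 323.6 254.9]
[260.8 227.9] [259.7 217.7] [262.7 245.9]
[[-1.  -0.3 -0. ]
 [-0.3  1.  -0. ]
 [ 0.  -0.  -1. ]] 85.44710274421521
```

```bash
python3 - <<'E'
from h import *
np.set_printoptions(suppress=True,precision=1)
c=dict(np.load("scene2.npz")); W=cloud(c); g=c["image"].max(2)
m=(g<75)&(np.hypot(W[...,0]-440,W[...,1]-331)<75)&(W[...,2]>190); P=W[m]
for z in range(200,420,10):
    Q=P[(P[:,2]>=z)&(P[:,2]<z+10)]
    if len(Q): print(z,len(Q),Q.min(0),Q.max(0))
clamp(); s=read_state(); print(s["eef_pos"],s["finger_gap"],s["ft_force"],s["qpos"])
c=camera("scene"); W=cloud(c); g=c["image"].max(2); m=(g<75)&(np.hypot(W[...,0]-440,W[...,1]-331)<75)&(W[...,2]>190); P=W[m]
print("shut")
for z in range(200,420,10):
    Q=P[(P[:,2]>=z)&(P[:,2]<z+10)]
    if len(Q): print(z,len(Q),Q.min(0),Q.max(0))
w=camera("wrist"); im=np.hstack([cv2.resize(c["image"][100:280,180:300],(400,600)),cv2.resize(w["image"][200:400,200:440],(400,333))[:, :] if 0 else cv2.resize(w["image"][100:400,200:400],(400,600))]); cv2.imwrite("pics/w4.png",im)
E
```

```text
350 27 [416.6 283.5 352. ] [459.6 380.8 360. ]
360 53 [415.9 277.1 360. ] [462.4 387.7 369.8]
370 66 [417.7 276.3 370.4] [464.2 387.  379.7]
380 48 [416.6 276.7 380.4] [459.6 385.8 389.3]
390 77 [408.9 257.5 390.2] [459.6 399.4 399.9]
400 176 [408.8 257.2 400.1] [470.4 403.9 410. ]
410 183 [408.9 260.9 410. ] [467.3 403.3 419.9]
[440. 331. 300.] 0.10202883162564459 [-0.  -0.4 -0.1] [ 0.   0.5 -1.1  1.6  0.5  1.3  0.7]
shut
340 18 [427.2 317.5 342.5] [440.  343.6 349.7]
350 37 [428.3 317.2 350.2] [438.9 346.  360. ]
360 40 [425.7 318.8 360.2] [441.4 346.7 369.1]
370 33 [423.9 309.2 370.3] [441.1 344.9 379.8]
380 100 [420.4 292.5 380.1] [447.2 360.3 390. ]
390 85 [418.1 291.3 390. ] [458.4 366.9 399.9]
400 116 [415.4 281.  400.1] [450.7 374.9 409.9]
410 128 [413.1 272.4 410. ] [456.4 384.1 420. ]
```

View pics/w4.png

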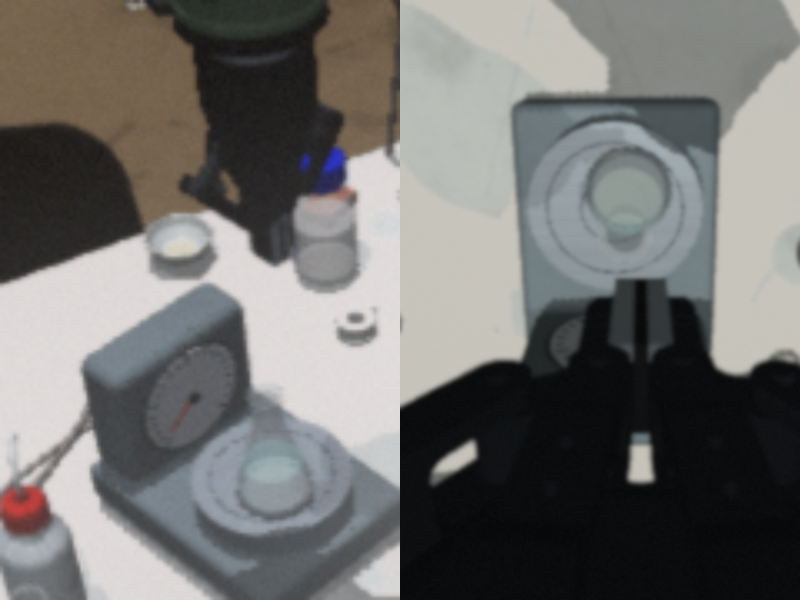

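The views agree. With the state reporting TCP z 300, the shut fingertips are really at about z 341 (and about 184 when it said 142), with no offset in xy. So the real fingers end about 41 mm short of the reported TCP and closed above the neck. I'll command true height minus 41 mm from here on.

```bash
cat >> h.py <<'E'
OFF=41.0
def ml(x,y,z,sp=150,frame=None,guard=None): return movel([x,y,z-OFF],frame,max_speed=sp,guard=guard)  # z = true fingertip height
def log(*a):
    s=read_state(); print(*a,"t",round(s["time"],2),"p",np.round(s["eef_pos"]+[0,0,OFF],1),"gap",round(s["finger_gap"],1),"gf",round(float(np.max(s["gripper_force"])),1),"F",np.round(s["ft_force"],1))
E
python3 - <<'E'
from h import *
open_gripper()
ml(479,331,215,250)
ml(479,331,142,120,guard=6); log("at neck")
clamp(); log("clamped")
E
```

```text
at neck t 11.3 p [479.2 331.4 142.7] gap 85.7 gf 0.0 F [-0.3 -0.6  0.4]
clamped t 11.88 p [479.1 331.  142.1] gap 25.5 gf 58.7 F [ 0.3 -1.2  0.3]
```

```bash
python3 - <<'E'
from h import *
ml(479,331,275,150); log("lifted")
q0=read_state()["qpos"]; best=None
for d in range(-180,180,15):
    q=inverse_kinematics([459,-330,250-OFF],down(np.radians(d)))
    if q is not None:
        k=np.abs(q-q0).max()
        if best is None or k<best[0]: best=(k,d,q)
print(best)
movep([459,-330,250-OFF],down(np.radians(best[1]))); log("over mat")
ml(459,-330,84,150); log("above")
h=ml(459,-330,70,20,guard=2); log("touch",h)
E
```

```text
lifted t 12.92 p [478.8 330.6 274.1] gap 25.8 gf 58.8 F [-0.4 -0.6 -1. ]
(np.float64(0.9223748366655441), -30, array([ 0.91290526,  0.4547894 , -0.54373095,  1.72403261,  0.26710894,
        1.03719138, -0.24649749]))
over mat t 15.28 p [ 459.7 -329.   250. ] gap 26.0 gf 58.8 F [ 1.   1.  -1.1]
above t 16.53 p [ 459.5 -330.3   84.8] gap 25.8 gf 58.8 F [ 0.1  0.4 -0.9]
touch True t 17.05 p [ 459.2 -330.3   74.2] gap 25.3 gf 58.6 F [ 0.2 -1.4  2.5]
```

Contact came at tip 74.2, as predicted. Release, retreat and check, then set up the tip-over push.

```bash
python3 - <<'E'
from h import *
np.set_printoptions(suppress=True,precision=1)
open_gripper(); ml(459,-330,200,200); log("clear")
for n in("wrist","top","scene"):
    c=camera(n); np.savez(n+"3.npz",**c); W=cloud(c); near=np.hypot(W[...,0]-459,W[...,1]+330)<60
    for z0,z1 in((-3,12),(15,30),(60,120)):
        P=W[near&(W[...,2]>z0)&(W[...,2]<z1)]
        if len(P)>5: r=cv2.minAreaRect(P[:,:2].astype(np.float32)); print(n,z0,len(P),P.max(0)[2],np.round(r[0],1),np.round(r[1],1))
    b=(np.hypot(W[...,0]-508,W[...,1]-5)<50)&(W[...,2]>80)&(W[...,2]<97); P=W[b]
    if len(P)>5: print("block",len(P),cv2.minAreaRect(P[:,:2].astype(np.float32)))
E
```

```text
clear t 18.44 p [ 458.4 -329.8  199. ] gap 85.5 gf 0.0 F [-0.   0.1  0.2]
wrist -3 5230 11.929188640629093 [ 459.1 -330.4] [118.9 118.3]
wrist 15 422 29.979062711911638 [ 466.  -322.6] [47.5 60.2]
wrist 60 1236 111.10679735616162 [ 462.3 -327.1] [35.4 32.7]
top -3 652 11.916405141138284 [ 460.7 -327.7] [113.1 118.8]
top 15 65 29.332975954784615 [ 461.8 -317.8] [83.6 96. ]
top 60 121 119.21595735812821 [ 458.7 -325. ] [37.4 33. ]
block 257 ((508.0447082519531, 4.807888031005859), (49.912540435791016, 49.95418930053711), 29.406017303466797)
scene -3 435 11.960379022498273 [ 456.9 -327.1] [118.1 110. ]
scene 15 99 29.984806247799497 [ 443.1 -320.8] [75.3 39.8]
scene 60 172 111.85086363843914 [ 459.3 -325.7] [32.5 37.6]
block 235 ((507.1855773925781, 6.807861328125), (51.34718322753906, 56.63037109375), 25.416444778442383)
```

The flask stands upright at the mat's centre, with its top at about 111 and its axis within 5 mm of centre. Next, tip the block with shut fingers, pushing high on the red face along +29.4°.

```bash
cat >> h.py <<'E'
A=np.radians(29.4); U=np.array([np.cos(A),np.sin(A)]); LAT=np.radians(119.4)
E
python3 - <<'E'
from h import *
clamp()
c=np.array([508,5.]); p=c-U*52
movep([*p,180-OFF],down(LAT)); log("pre")
ml(*p,79,150)
h=ml(*(c-U*30),79,30,guard=1.2); log("contact",h)
s=read_state(); e=s["eef_pos"][:2]; t=(e-c)@U; print("t",t)
for k in range(4,44,4):
    ml(*(c+U*(t+k)),79,40); F=read_state()["ft_force"]; print(k,np.round(F,1))
wait(0.5); log("pushed")
ml(*(c-U*20),160,200); log("back")
movep([*(c+U*40),300-OFF],down(LAT))
w=camera("wrist"); cv2.imwrite("pics/w5.png",w["image"]); np.savez("wrist4.npz",**w); np.savez("top4.npz",**camera("top"))
E
```

```text
pre t 20.86 p [462.8 -21.1 179.9] gap 0.0 gf 0.0 F [ 1.4  0.2 -0. ]
contact True t 22.25 p [477.4 -12.2  78.9] gap 0.2 gf 0.6 F [-0.7 -1.4 -1. ]
t -35.0458355951495
4 [-1.  -1.1 -1.1]
8 [-0.6 -0.7  0.1]
12 [-0.3 -0.5 -0.4]
16 [-0.2 -0.4 -0.5]
20 [-0.9 -1.1  0. ]
24 [-0.3  0.  -0.5]
28 [ 0.   0.4 -0.6]
32 [ 0.3 -0.2  0.1]
36 [ 0.5  1.1 -0.5]
40 [0.1 0.3 0.8]
pushed t 25.27 p [512.3   7.4  79. ] gap 0.1 gf 0.0 F [ 1.1  0.4 -0.6]
back t 25.84 p [490.6  -5.2 160.1] gap 0.2 gf 0.0 F [ 0.2 -0.6  0.1]
```

View pics/w5.png

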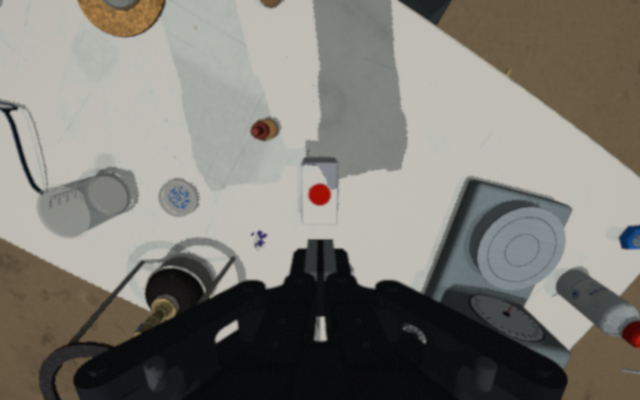

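The block now lies with the red disc up at (319,194) in the image, the red dropper (264,129) is undisturbed, and the pan is clear at (520,247). Next I'll measure the block's pose and pan centre, then grasp.

```bash
cat > m2.py <<'E'
from h import *
np.set_printoptions(suppress=True,precision=1)
for n in("wrist4","top4"):
    c=dict(np.load(n+".npz")); W=cloud(c); hsv=cv2.cvtColor(c["image"],cv2.COLOR_BGR2HSV)
    red=((hsv[...,0]<8)|(hsv[...,0]>172))&(hsv[...,1]>150)&(np.hypot(W[...,0]-569,W[...,1]-39)<80)&(W[...,2]>35)
    if red.sum()>3: P=W[red]; print(n,"disc",red.sum(),P.mean(0))
    P=W[(np.hypot(W[...,0]-569,W[...,1]-39)<75)&(W[...,2]>44)&(W[...,2]<56)]
    print(n,"top",len(P),np.median(P[:,2]),cv2.minAreaRect(P[:,:2].astype(np.float32)))
    d=np.hypot(W[...,0]-494,W[...,1]-327); m=(d<80)&(W[...,2]>68)&(W[...,2]<82); P=W[m]
    k,l,s,ce=cv2.connectedComponentsWithStats(m.astype(np.uint8)); i=1+s[1:,4].argmax(); P=W[l==i]; P=P[np.hypot(*(P[:,:2]-[494,327]).T)<72]
    r=cv2.minEnclosingCircle(P[:,:2].astype(np.float32)); print(n,"pan",len(P),np.median(P[:,2]),P.mean(0)[:2],r)
E
python3 m2.py
```

```text
wrist4 disc 330 [573.   38.7  49.4]
wrist4 top 2242 48.7532856377934 ((573.7193603515625, 38.12114715576172), (89.95769500732422, 50.09376907348633), 29.15659523010254)
wrist4 pan 5734 73.37625056929605 [496.3 322.4] ((498.0293273925781, 326.08673095703125), 65.7320556640625)
top4 top 0 nan ((0.0, 0.0), (0.0, 0.0), 0.0)
top4 pan 1287 75.6265111157652 [494.4 327. ] ((494.02325439453125, 328.13995361328125), 66.03314208984375)
  return _methods._mean(a, axis=axis, dtype=dtype,
  ret = ret.dtype.type(ret / rcount)
```

```bash
python3 - <<'E'
from h import *
B=np.array([573.5,38.3]); G=np.radians(119.2)
open_gripper()
movep([*B,140-OFF],down(G)); log("above")
h=ml(*B,7,120,guard=8); log("down",h)
f0=read_state()["ft_force"][2]
clamp(); log("clamped")
ml(*B,40,60); log("lift a bit"); ml(*B,215,180)
wait(0.2); Fs=np.mean([read_state()["ft_force"][2] for _ in range(1)]); log("lifted"); print("w",f0-Fs)
E
```

```text
above t 28.07 p [574.   38.7 141.3] gap 85.6 gf 0.0 F [ 0.6 -0.  -0.3]
down False t 29.33 p [573.9  38.4   7.6] gap 85.7 gf 0.0 F [ 0.5 -0.1 -0.9]
clamped t 29.76 p [573.7  38.5   7.5] gap 49.1 gf 62.7 F [-1.5  0.3  7.5]
lift a bit t 30.46 p [573.4  38.1  39.9] gap 49.2 gf 62.9 F [ 0.1 -0.3 -6. ]
lifted t 31.78 p [573.2  38.4 214.3] gap 49.2 gf 62.9 F [ 0.2  0.9 -6.2]
w 5.267123390518768
```

Gripped (gap 49 against 50) and weighing about 6 N. Now to the pan, lowering slowly until the balance carries the block.

```bash
python3 - <<'E'
from h import *
C=np.array([494.5,327.5]); Y=np.radians(105.5)
def fz(n=3):
    v=[]
    for _ in range(n): v.append(read_state()["ft_force"][2]); wait(0.03)
    return np.mean(v)
movep([*C,215-OFF],down(Y)); log("over pan")
ml(*C,98,120); f=fz(5); log("air"); print("Fz air",f)
z=86; ml(*C,z,25)
while z>66:
    z-=1; ml(*C,z,15); g=fz(); print(z,round(g,1),end="; ")
    if g>-0.3: break
log("lowered")
E
```

```text
over pan t 32.93 p [495.4 326.1 214.7] gap 49.6 gf 63.0 F [ 1.  -0.3 -5.7]
air t 34.23 p [494.8 327.7  98.6] gap 49.4 gf 63.0 F [-0.   0.3 -4.8]
Fz air -5.274743667298262
85 -5.2; 84 -5.1; 83 -5.8; 82 -5.0; 81 -4.5; 80 -4.3; 79 -3.5; 78 -3.0; 77 -2.4; 76 -1.5; 75 -1.7; 74 -1.6; 73 -0.8; 72 -0.2; lowered t 39.76 p [494.5 327.5  72. ] gap 49.4 gf 63.2 F [-0.1  0.2 -0.6]
```

Contact was at 82 as predicted, with about 10–11 mm of sink. Release, retreat and check.

```bash
python3 - <<'E'
from h import *
np.set_printoptions(suppress=True,precision=1)
C=np.array([494.5,327.5])
open_gripper(); log("open")
ml(*C,130,80); ml(440,312,300,200); wait(.3); log("clear")
w=camera("wrist"); np.savez("wrist5.npz",**w); t=camera("top"); np.savez("top5.npz",**t); s=camera("scene")
for n,c in(("wrist",w),("top",t),("scene",s)):
    W=cloud(c); d=np.hypot(W[...,0]-494.5,W[...,1]-327.5)
    P=W[(d<62)&(W[...,2]>104)&(W[...,2]<125)]
    if len(P)>5: print(n,"block",len(P),np.median(P[:,2]),cv2.minAreaRect(P[:,:2].astype(np.float32)))
    P=W[(d<72)&(W[...,2]>55)&(W[...,2]<72)]
    if len(P)>5: print(n,"pan",np.median(P[:,2]),cv2.minEnclosingCircle(P[:,:2].astype(np.float32)))
    h=cv2.cvtColor(c["image"],cv2.COLOR_BGR2HSV); m=((h[...,0]<8)|(h[...,0]>172))&(h[...,1]>140)&(d<60)&(W[...,2]>90)
    if m.any(): print(n,"disc",m.sum(),W[m].mean(0))
cv2.imwrite("pics/w6.png",np.vstack([np.hstack([w["image"][60:300,160:480],s["image"][120:360,150:470]]),]) )
E
```

```text
open t 40.21 p [494.5 327.5  72. ] gap 85.4 gf 0.0 F [-0.5 -0.2  0.3]
clear t 42.43 p [439.9 312.  299.5] gap 85.3 gf 0.0 F [ 0.4  0.4 -0.4]
wrist block 2972 113.31636692040416 ((495.34716796875, 325.76678466796875), (90.85762786865234, 49.97932815551758), 15.329793930053711)
wrist pan 63.29174226238206 ((497.2969970703125, 325.4342346191406), 64.75808715820312)
wrist disc 449 [494.9 326.2 114. ]
top block 315 115.29259419597429 ((498.3540954589844, 329.0856628417969), (78.66719055175781, 50.293365478515625), 15.914950370788574)
top pan 65.20671022209171 ((498.38934326171875, 326.228271484375), 65.35834503173828)
top disc 49 [493.6 325.6 115.8]
scene block 550 113.02616604511036 ((493.16888427734375, 328.63818359375), (93.40130615234375, 52.99684524536133), 15.311095237731934)
scene pan 63.24464888706797 ((491.87158203125, 326.7039794921875), 66.49304962158203)
scene disc 59 [492.3 327.9 114.1]
```

View pics/w6.png

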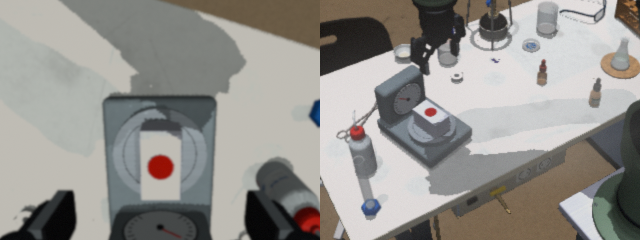

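The block lies red-up on the pan (disc at (160,167)), within about 2 mm of its centre, and the pan has sunk about 11 mm. The flask stands on the mat (620,58) and the bystanders are where they were.

```bash
python3 -c "
from workcell import *
print(finish_job())"
```

```text
the job is handed in; nothing more can be done
None
```

I handed the job in: the flask stands upright on the cork mat, and the block lies red disc up within about 2 mm of the pan's centre, with the pan about 11 mm down and clear of its 32 mm stop; my first grasp of the flask closed above its neck without moving it, because the real fingertips end about 41 mm short of the reported TCP.

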